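# Shutter burst test on the long-lens camera

## Robot

A 7-joint arm with a two-finger parallel gripper is mounted at the origin on the work surface. World frame = base frame: x ahead of the robot, y to its left, z up, the work surface at z = 0. Lengths are in m, angles in rad, forces in N, time in s.
With the tool pointing down it reaches from about 0.4 to 0.875 m from the base axis. Payload 4.4 kg.
Tool frame: the origin (TCP) lies where the fingers leave the gripper's body, on its centre line; the fingertips stand 73 mm ahead of it and the grasp point (between the pads) lies 54 mm ahead of it (env.grip_point_offset is the distance from the TCP to the grasp point, in m); z points along the fingers, y is the line along which they close (so a half turn about z gives the same grasp; the last joint's range is limited). The gripper opens to 85 mm and grips with 20 to 120 N. Pads are 22 mm wide; open, the fingers measure 114 mm over their backs; the gripper's body (76 mm by 85 mm) begins 54 mm behind the grasp point. The pads swing forward as they close: fully open they stand 13 mm farther back than shut.
Start: joints at [1.24, 0.628, 0.038, 1.517, -0.027, 0.996, -0.02], TCP at [0.17, -0.627, 0.304] pointing down, gripper open.
Joint ranges: [-3.06, 3.06], [-0.37, 2.12], [-1.25, 1.32], [0.18, 2.47], [-1.1, 4.24], [0.23, 1.98], [-2.94, 2.94]. Speed limits (rad/s): [2.57, 2.57, 3.14, 3.14, 3.14, 3.14, 3.14].

## Interface

Orientations are given as [roll, pitch, yaw] about the fixed x, y, z axes, in that order (R = Rz(yaw) Ry(pitch) Rx(roll)).
In Python, from bench import env, vision gives the robot as it stands. The module is installed in compiled form; this text tells all that it offers.
- The arm moves only by the shell command python3 -m crank 'ROWS' [OPENING] [FORCE]. ROWS is JSON, a list of rows, each a list of 2 entries, a list of its own where there are three numbers: the shift along the tool's x, y, z in cm, then the turn, a rotation vector about the tool's x, y, z in rad. A call has 1 to 12 rows; each row is the pose to reach, as a shift and turn from the pose commanded when the call began, along the tool's axes at that moment; what a row does not reach only later rows make up. A row lasts 1/8 s, in which the tool goes at most 62.5 mm and 10.7 degrees, less where a joint would pass 70% of its speed; a pose out of reach is approached as far as the arm can. A call with a gripper value outside its range is refused whole. OPENING is the opening, from 0 (shut) to 1 (fully open), set as the call begins (- or left out, the last holds). The fingers move at their own pace and stop on an object; FORCE is the grip in N (left out, the last holds). Time passes only in rows, so rows that repeat a pose let the fingers close. It gives the time, the measured TCP pose, the force, the opening and the grip force at its end, in the units of the state.
- env.read_state(): the state, without advancing time (a new reading comes with each control period).
- vision.capture(name): name is "scene" or "top" or "wrist"; returns the picture (480x640x3 uint8, red, green, blue); there is no depth.
- vision.get_calibration(name): a dict with "camera_matrix" (3x3 intrinsics, pixels), "rvec" (rotation vector, rad) and "tvec" (3), from world to camera coordinates, as OpenCV has them; the wrist camera has in their place "mount" (4x4, takes a point from camera to tool coordinates, whose origin is the TCP and whose axes are the flange's). Camera axes: x right, y down, z forward; pixel columns grow to the right and rows downward; lengths in m; the calibration is good to about 2 mm. The wrist camera is an equidistant fisheye: a pixel r from the principal point sees the ray r / f radians off the axis. A picture is of the moment at which its call begins: read the wrist's pose just before it. get_calibration takes no time and is no camera call.
- env.sign_off(): hands the job in; it is judged then, once.
The state is a dict: "time": time; "q": joint angles; "joint_velocities": joint speeds; "joint_torque": joint torques, N m; "eef_pos": TCP position; "orientation": TCP orientation; "force": force on the tool from outside, world axes, zero at the start; "moment": the same for the moment, N m; "grip_width": finger opening in m; "gripper_force": force on a finger pad.
Only numpy, scipy, OpenCV 4.12 (cv2) and the standard library are available. Lean on these libraries where they do the work, as an engineer would, in place of code of your own. Each camera call takes 0.05 s, during which the arm holds its last target. There are 200 camera calls.

## Task

Try out the shutter of the camera that carries the longest lens: with the fingertips press the round release button on top of its handgrip gently all the way down, keep it down for about two seconds, then let it come up and draw the hand clear. Do not lift, shift or tip the camera or touch its mode dial, and leave the other two cameras and the things on the bench alone.

Things in the scene. Friction and masses are not known exactly. Their poses are not given: they have to be found in the camera images.
- cam_long: black camera on its aluminium foot plate, loose on the bench; lens 130 mm long, 74 wide, the longest: the one to try. Origin: mid body at bench level; x forward along the lens, z up, y to its left. Body 50 (x) by 150 (y), shoulders 95 high; middle hump 62 by 50, top 122 high; handgrip at the -y end, shutter release on top of it at x +33, y -60; mode dial at y +52. Plate 170 by 140 by 10, x -45 to +125. 0.85 kg
- cam_long_button (a point): centre of the top face of that camera's shutter release: round metal button, 17 mm diameter, standing 10 mm above the shoulder (top 105 mm above the bench), moves with the button. No other control within 50 mm; the hump's side is 35 mm from the button's centre
- cam_long_release (a joint): travel of that button, m: 0 up, 0.005 fully down; its spring needs about 1 N to start and 5 N when fully down, and brings it back up
- cam_long_dial: that camera's mode dial, 28 mm diameter, 10 mm high, origin at the centre of its underside, on the left shoulder; not to be touched
- cam_mid: black camera on its aluminium foot plate, loose on the bench; lens 75 mm long, 74 wide, the middle one; leave alone. Origin: mid body at bench level; x forward along the lens, z up, y to its left. Body 50 (x) by 150 (y), shoulders 95 high; middle hump 62 by 50, top 122 high; handgrip at the -y end, shutter release on top of it at x +33, y -60; mode dial at y +52. Plate 170 by 140 by 10, x -45 to +125. 0.85 kg
- cam_mid_release (a joint): travel of the same kind of button on that camera, m, 0 up
- cam_short: black camera on its aluminium foot plate, loose on the bench; lens 30 mm long, 74 wide, the shortest; leave alone. Origin: mid body at bench level; x forward along the lens, z up, y to its left. Body 50 (x) by 150 (y), shoulders 95 high; middle hump 62 by 50, top 122 high; handgrip at the -y end, shutter release on top of it at x +33, y -60; mode dial at y +52. Plate 170 by 140 by 10, x -45 to +125. 0.85 kg
- cam_short_release (a joint): travel of the same kind of button on that camera, m, 0 up
- screwdriver: small screwdriver lying flat, 130 long; origin at mid underside (mm); bystander, leave alone
- screw_jar: small clear jar with metal cap, 34 diameter, 45 tall (mm); bystander, leave alone
- lens_cap: flat black lens cap, 58 diameter, 9 thick (mm); bystander, leave alone
- blower: black rubber dust blower standing nozzle up, 52 diameter, 90 tall (mm); bystander, leave alone
- spare_lens: loose black lens standing on end, 72 diameter, 85 tall (mm); bystander, leave alone
- battery: grey camera battery lying flat, 55 x 38 x 21 (mm); bystander, leave alone
- loupe: black eyepiece loupe, 38 diameter, 29 tall (mm); bystander, leave alone
Not all that is in view belongs to the job. Leave any turquoise look-alike of the cam_long alone.

How it is judged:
By the outcome, as a careful person would: the job done as asked, in the order asked, and still so for the second after the job is handed in, with the robot touching nothing.
It also fails if it takes over 40 s, if anything falls off the work surface, if the arm or the gripper's body presses on something with over 40 N, if the wrist force passes 120 N, or if a joint passes its speed limit or range.

## Working session

There is one attempt and no reset: what is moved stays moved. The work goes in short steps, Python scripts to look and compute and a shell command to move; the robot and the scene stay as the last step left them, time stands still between calls to the robot, and variables do not carry over. Pictures are saved under pics/ and viewed, at most 10 in all, crops included, and the job is handed in when it is done.

```bash
mkdir -p pics; python3 - <<'E'
from bench import env, vision
import cv2
s=env.read_state();print({k:s[k] for k in('time','eef_pos','orientation','force','grip_width')})
for n in("scene","top"):
    cv2.imwrite(f"pics/{n}0.png",vision.capture(n)[:,:,::-1]);print(vision.get_calibration(n))
print(vision.get_calibration("wrist"))
E
```

```text
{'time': 0.0, 'eef_pos': array([ 0.17001956, -0.62684932,  0.30297251]), 'orientation': array([-3.13966900e+00, -1.10584626e-05,  2.64769916e-01]), 'force': array([-0.29407058,  0.11846905,  0.76241909]), 'grip_width': 0.08512866377228794}
{'camera_matrix': array([[473.7095137 ,   0.        , 314.74736668],
       [  0.        , 473.7095137 , 245.56095521],
       [  0.        ,   0.        ,   1.        ]]), 'rvec': array([ 2.11598197,  0.88299298, -0.44303796]), 'tvec': array([-0.31284032, -0.13486629,  1.56981687])}
{'camera_matrix': array([[486.76130294,   0.        , 321.33713124],
       [  0.        , 486.76130294, 236.05299497],
       [  0.        ,   0.        ,   1.        ]]), 'rvec': array([ 2.17692263, -2.04176333,  0.20271003]), 'tvec': array([-0.01819744,  0.45226852,  1.47717458])}
{'camera_matrix': array([[371.64829954,   0.        , 320.62512217],
       [  0.        , 371.64829954, 243.32519168],
       [  0.        ,   0.        ,   1.        ]]), 'mount': array([[ 1.04027763e-03, -9.60953409e-01, -2.76708263e-01,
         7.02245190e-02],
       [ 9.99999182e-01,  1.20552797e-03, -4.27090389e-04,
         5.48199052e-04],
       [ 7.43993517e-04, -2.76707593e-01,  9.60953877e-01,
        -7.09682797e-02],
       [ 0.00000000e+00,  0.00000000e+00,  0.00000000e+00,
         1.00000000e+00]])}
```

View pics/scene0.png

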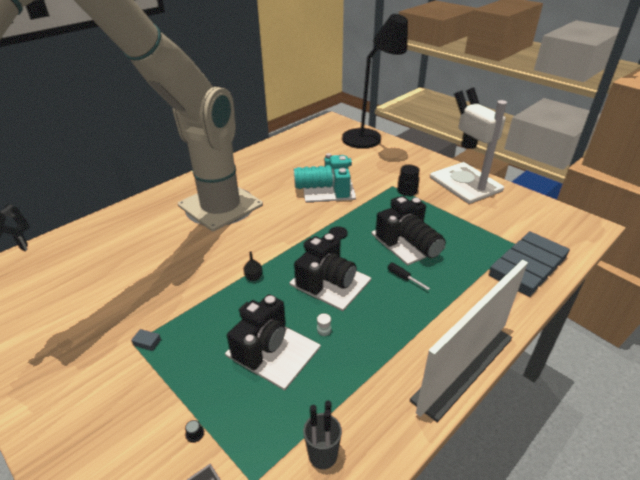

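View pics/top0.png

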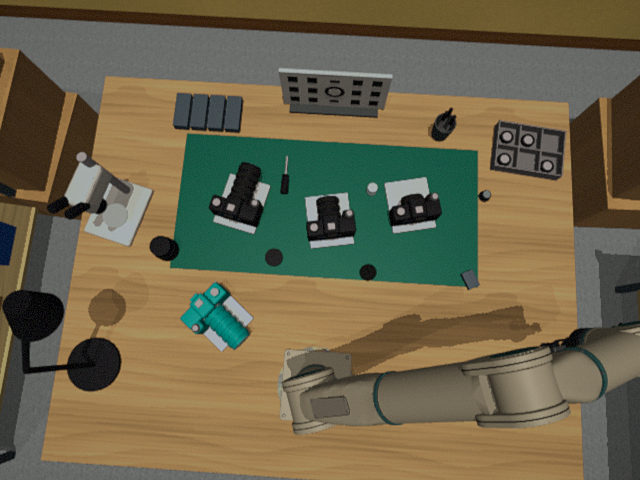

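Candidates for cam_long, by top-view pixel:
- Left black camera (238,205), long lens; in the scene view at (410,230).
- Middle black camera (330,220).
- Right black camera (413,205), stub lens.
- Turquoise look-alike (215,315).

I choose the left black one because its lens is the longest, and I'll check that in a close crop.

```bash
python3 - <<'E'
import cv2,numpy as np
t=cv2.imread('pics/top0.png')[150:240,190:290]; s=cv2.imread('pics/scene0.png')[185:275,360:460]
f=lambda i:cv2.convertScaleAbs(cv2.resize(i,(400,360),interpolation=cv2.INTER_CUBIC),alpha=1.8)
cv2.imwrite('pics/crop1.png',np.hstack([f(t),f(s)]))
E
```

```text
(no output)
```

View pics/crop1.png

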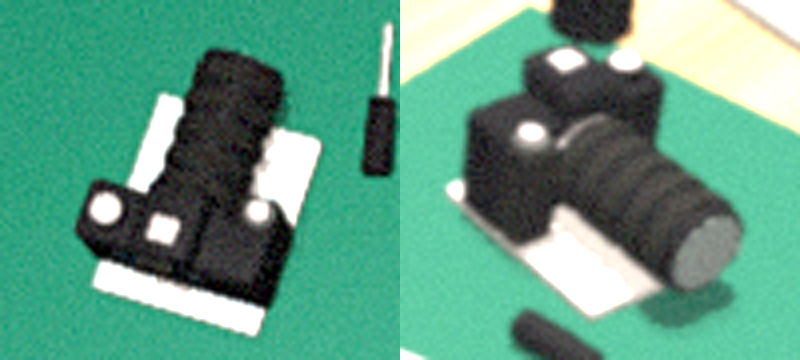

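The crop confirms the choice: long ribbed lens, with the button at about (254,202) in the top view and (392,218) in the scene view. The dial is at (216,202) and (416,200). Next I triangulate both.

```bash
cat > h.py <<'E'
import cv2,numpy as np
from scipy.spatial.transform import Rotation as Ro
def centroid(img,p,r=5,rel=.6):
    x,y=map(round,p); g=cv2.cvtColor(img,cv2.COLOR_BGR2GRAY)[y-r:y+r+1,x-r:x+r+1].astype(float)
    w=np.clip(g-g.min()-(g.max()-g.min())*(1-rel),0,None); w/=w.sum()
    Y,X=np.mgrid[y-r:y+r+1,x-r:x+r+1]; return np.array([(w*X).sum(),(w*Y).sum()])
def ray(cal,p):
    R,_=cv2.Rodrigues(cal['rvec']); d=R.T@np.linalg.solve(cal['camera_matrix'],[*p,1]); return -R.T@cal['tvec'],d/np.linalg.norm(d)
def wray(cal,p,s):
    K=cal['camera_matrix']; v=np.array([(p[0]-K[0,2])/K[0,0],(p[1]-K[1,2])/K[1,1]]); a=np.linalg.norm(v)
    d=np.r_[v/a*np.sin(a),np.cos(a)]; T=Ro.from_euler('xyz',s['orientation']).as_matrix(); M=cal['mount']
    return s['eef_pos']+T@M[:3,3],T@M[:3,:3]@d
def wproj(cal,P,s):
    T=Ro.from_euler('xyz',s['orientation']).as_matrix(); M=cal['mount']; c=M[:3,:3].T@(T.T@(P-s['eef_pos'])-M[:3,3])
    h=np.hypot(c[0],c[1]); a=np.arctan2(h,c[2]); K=cal['camera_matrix']; return K[:2,2]+K[0,0]*a*c[:2]/h
def meet(rs):
    A=sum(np.eye(3)-np.outer(d,d) for o,d in rs); b=sum((np.eye(3)-np.outer(d,d))@o for o,d in rs); return np.linalg.solve(A,b)
def onz(r,z): return r[0]+r[1]*(z-r[0][2])/r[1][2]
E
python3 - <<'E'
from h import *; from bench import env,vision
t=cv2.imread('pics/top0.png');s=cv2.imread('pics/scene0.png');ct,cs=[vision.get_calibration(n) for n in('top','scene')]
P={}
for n,a,b,z in(('btn',(254.5,202.5),(392.5,218),.105),('dial',(216.2,202),(416.3,200),.105),('shoe',(230.7,207),(401.7,200),.122)):
    a=centroid(t,a);b=centroid(s,b,4);rs=[ray(ct,a),ray(cs,b)];P[n]=meet(rs);print(n,a,b,P[n].round(4),[onz(r,z).round(4) for r in rs])
st=env.read_state();R=Ro.from_euler('xyz',st['orientation']).as_matrix()
v=P['dial']-P['btn'];print('len',np.linalg.norm(v[:2]),'yaw',np.degrees(np.arctan2(v[1],v[0])-np.arctan2(112,-33)))
print('btn in tool cm',R.T@(P['btn']-st['eef_pos'])*100, 'R',R.round(3))
E
```

```text
btn [255.36443631 200.24272131] [392.39974902 217.66424986] [0.538  0.2172 0.1072] [array([0.539 , 0.2179, 0.105 ]), array([0.536 , 0.2192, 0.105 ])]
dial [215.90994119 201.6150098 ] [416.59652309 198.69154126] [0.5279 0.3387 0.1069] [array([0.527 , 0.3378, 0.105 ]), array([0.527 , 0.3433, 0.105 ])]
shoe [230.35487219 206.85591021] [401.16355054 199.32756387] [0.5098 0.2892 0.1204] [array([0.509 , 0.2884, 0.122 ]), array([0.5114, 0.2877, 0.122 ])]
len 0.1219086710285425 yaw -11.657948240294854
btn in tool cm [ 57.60509886 -71.80698902  19.7092135 ] R [[ 0.965  0.262 -0.   ]
 [ 0.262 -0.965  0.002]
 [ 0.    -0.002 -1.   ]]
```

```bash
python3 -m crank '[[[40,-23,0],[0,0,-0.5]],[[40,-23,0],[0,0,-0.5]],[[40,-23,0],[0,0,-0.5]],[[40,-23,0],[0,0,-0.5]],[[40,-23,0],[0,0,-0.5]],[[40,-23,0],[0,0,-0.5]],[[40,-23,0],[0,0,-0.5]],[[40,-23,0],[0,0,-0.5]],[[57.4,-72,0],[0,0,-1.047]],[[57.4,-72,0],[0,0,-1.047]],[[57.4,-72,0],[0,0,-1.047]],[[57.4,-72,0],[0,0,-1.047]]]' 0 20
cat > to.py <<'E'
import sys; from h import *; from bench import env
s=env.read_state();R=Ro.from_euler('xyz',s['orientation']).as_matrix();a=list(map(float,sys.argv[1:]))
G=Ro.from_euler('xyz',[np.pi,0,np.radians(a[3])]).as_matrix()
print(s['time'],s['eef_pos'],s['orientation'],s['force'],s['grip_width']);print('cm',(R.T@(np.array(a[:3])-s['eef_pos'])*100).round(2),'turn',Ro.from_matrix(R.T@G).as_rotvec().round(3))
E
python3 to.py .535 .219 .30 75
```

```text
time: 1.6
eef_pos: [0.5149, -0.0496, 0.3038]
orientation: [-3.141, -0.0, 1.313]
force: [0.6, 0.1, -0.1]
grip_width: -0.0001
gripper_force: 0.0
1.6 [ 0.51488499 -0.04961884  0.30375298] [-3.1413950e+00 -2.8739131e-04  1.3128036e+00] [ 0.6029452   0.14541624 -0.09420837] -9.68145043657158e-05
cm [26.49 -4.91  0.38] turn [-0.    -0.     0.004]
```

```bash
python3 -m crank '[[[26.5,-4.9,0.4],[0,0,0]],[[26.5,-4.9,0.4],[0,0,0]],[[26.5,-4.9,0.4],[0,0,0]],[[26.5,-4.9,0.4],[0,0,0]],[[26.5,-4.9,0.4],[0,0,0]],[[26.5,-4.9,0.4],[0,0,0]],[[26.5,-4.9,0.4],[0,0,0]],[[26.5,-4.9,0.4],[0,0,0]]]'
python3 - <<'E'
from h import *; from bench import env,vision
s=env.read_state();im=vision.capture('wrist')[:,:,::-1];cv2.imwrite('pics/w1.png',im)
np.save('w1.npy',np.r_[s['eef_pos'],s['orientation']]);print(s['eef_pos'],s['orientation'],wproj(vision.get_calibration('wrist'),np.array([.536,.219,.105]),s))
E
```

```text
time: 2.6
eef_pos: [0.536, 0.2148, 0.2999]
orientation: [3.141, 0.001, 1.308]
force: [0.5, -0.2, -0.3]
grip_width: -0.0002
gripper_force: 0.0
[0.53601598 0.214801   0.29991554] [3.14129505e+00 1.31956649e-03 1.30832431e+00] [318.72037176 229.06498584]
```

View pics/w1.png

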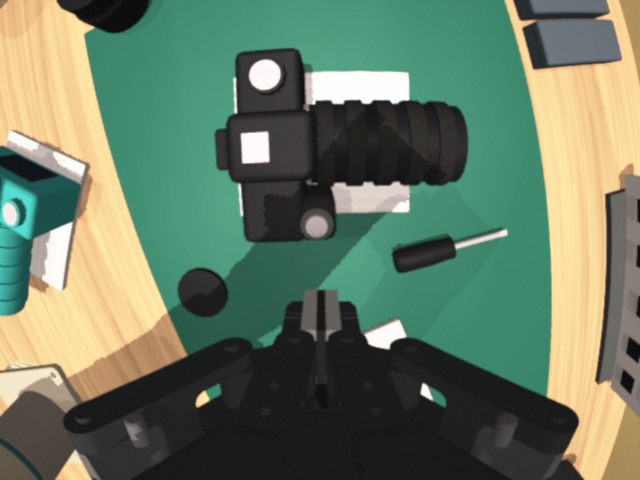

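The wrist view shows the long-lens camera squared up with the hand. Its release button is at (317,225), 4 px from the prediction, and the dial is at (266,75), well away. I'll go lower for a second view.

```bash
python3 - <<'E'
from h import *; from bench import vision
a=np.load('w1.npy');print(onz(wray(vision.get_calibration('wrist'),(317.3,224.7),dict(eef_pos=a[:3],orientation=a[3:])),.105))
E
python3 -m crank '[[[0.4,0,2],[0,0,0]],[[0.4,0,5],[0,0,0]],[[0.4,0,7.5],[0,0,0]],[[0.4,0,7.5],[0,0,0]],[[0.4,0,7.5],[0,0,0]]]'
python3 - <<'E'
from h import *; from bench import env,vision
s=env.read_state();im=vision.capture('wrist')[:,:,::-1];np.save('w2.npy',np.r_[s['eef_pos'],s['orientation']])
cv2.imwrite('pics/w2.png',cv2.resize(im[120:320,220:420],(600,600),interpolation=cv2.INTER_CUBIC));print(s['eef_pos'],wproj(vision.get_calibration('wrist'),np.array([.536,.219,.105]),s))
E
```

```text
[0.53585027 0.22245981 0.105     ]
time: 3.28
eef_pos: [0.5373, 0.2209, 0.2259]
orientation: [3.14, -0.001, 1.311]
force: [-0.5, 0.1, -0.3]
grip_width: 0.0
gripper_force: 0.0
[0.53730062 0.22089221 0.22587286] [318.43799144 272.82971828]
```

View pics/w2.png

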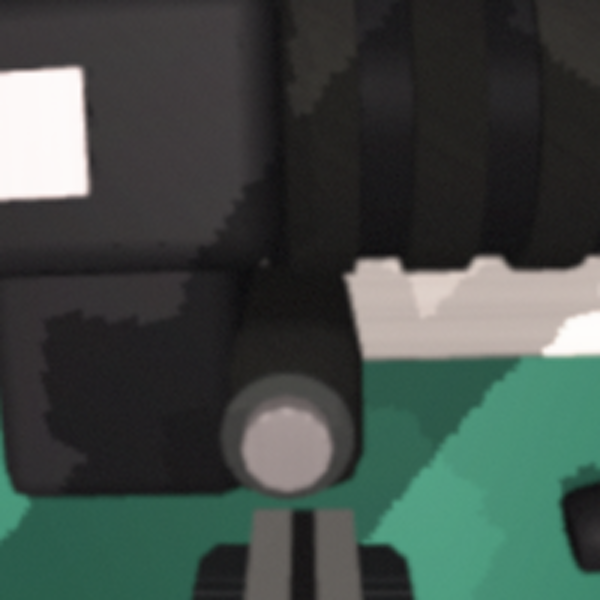

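The button's top face is at crop (287,449), i.e. image (315.3,269.3), and the fingertips are just below it in the view.

```bash
python3 - <<'E'
from h import *; from bench import vision
c=vision.get_calibration('wrist');r=[]
for f,p in(('w1.npy',(317.3,224.7)),('w2.npy',(315.3,269.3))):
    a=np.load(f);r.append(wray(c,p,dict(eef_pos=a[:3],orientation=a[3:])));print(onz(r[-1],.105))
print(meet(r))
E
python3 to.py .535 .222 .184 75
```

```text
[0.53585064 0.22246187 0.105     ]
[0.53486825 0.22144107 0.105     ]
[0.53622796 0.22475766 0.11480876]
3.325 [0.53742778 0.2211118  0.22616972] [ 3.13984364e+00 -1.35639312e-03  1.31104901e+00] [0.21123785 0.67341866 0.50600557] 0.0002778589312474316
cm [ 0.02 -0.26  4.22] turn [ 0.002 -0.001  0.002]
```

```bash
python3 -m crank '[[[0,-0.1,1],[0,0,0]],[[0,-0.2,2.2],[0,0,0]],[[0,-0.25,3.2],[0,0,0]],[[0,-0.25,3.6],[0,0,0]],[[0,-0.25,3.6],[0,0,0]],[[0,-0.25,3.6],[0,0,0]]]'
python3 - <<'E'
from h import *; from bench import vision
w=vision.capture('wrist')[:,:,::-1][170:370,220:420];s=vision.capture('scene')[:,:,::-1][160:260,340:440]
f=lambda i:cv2.resize(i,(400,400),interpolation=cv2.INTER_CUBIC)
cv2.imwrite('pics/w3.png',np.hstack([f(w),f(s)]))
E
python3 to.py .535 .222 .184 75
```

```text
time: 4.08
eef_pos: [0.5344, 0.2219, 0.1891]
orientation: [3.141, -0.0, 1.312]
force: [-0.1, 0.9, 0.7]
grip_width: 0.0001
gripper_force: 0.0
4.175 [0.53444962 0.22187912 0.18925117] [ 3.14100036e+00 -4.58296514e-04  1.31173008e+00] [-0.60703856 -0.64561442  0.02915247] 0.0001687505655532981
cm [0.03 0.05 0.53] turn [ 0.001 -0.     0.003]
```

View pics/w3.png

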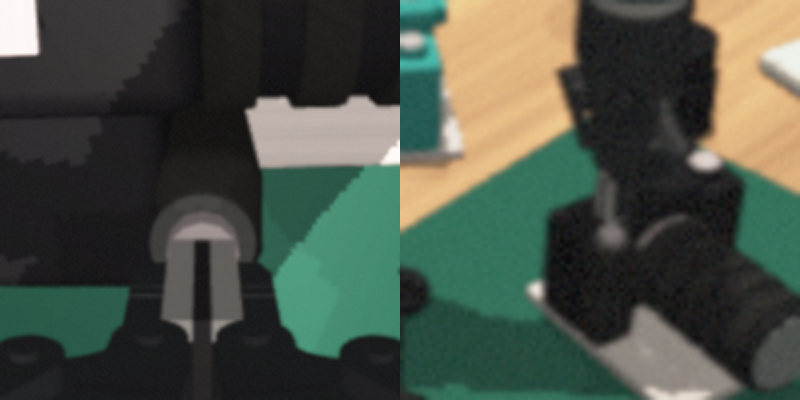

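The closed fingertips are centred just above the button in both views, at about (202,240) in the wrist crop and (608,225) in the scene crop. Now I lower gently.

```bash
python3 -m crank '[[[0,0,0.4],[0,0,0]],[[0,0,0.7],[0,0,0]],[[0,0,0.9],[0,0,0]],[[0,0,1.0],[0,0,0]],[[0,0,1.1],[0,0,0]],[[0,0,1.1],[0,0,0]]]'; python3 to.py .535 .222 .173 75
```

```text
time: 4.92
eef_pos: [0.5342, 0.2218, 0.1779]
orientation: [3.142, -0.0, 1.312]
force: [-0.1, 0.4, -0.4]
grip_width: -0.0002
gripper_force: 0.0
4.925 [0.53423717 0.22182842 0.1779026 ] [ 3.14157391e+00 -2.61977303e-05  1.31177001e+00] [-0.10557022  0.41918068 -0.43214145] -0.00018990091123092772
cm [0.04 0.07 0.49] turn [ 0.    -0.     0.003]
```

```bash
python3 -m crank '[[[0,0,0.1],[0,0,0]],[[0,0,0.2],[0,0,0]],[[0,0,0.2],[0,0,0]]]'; python3 -m crank '[[[0,0,0.1],[0,0,0]],[[0,0,0.2],[0,0,0]],[[0,0,0.2],[0,0,0]]]'
```

```text
time: 5.3
eef_pos: [0.5343, 0.2219, 0.1761]
orientation: [3.141, -0.0, 1.312]
force: [0.2, -0.1, 2.6]
grip_width: 0.0003
gripper_force: 1.0
time: 5.68
eef_pos: [0.5343, 0.2219, 0.174]
orientation: [3.141, -0.0, 1.312]
force: [-0.2, -1.0, 2.9]
grip_width: 0.0002
gripper_force: 1.8
```

```bash
python3 -m crank '[[[0,0,0.1],[0,0,0]],[[0,0,0.1],[0,0,0]]]'; python3 -m crank '[[[0,0,0.1],[0,0,0]],[[0,0,0.1],[0,0,0]]]'
```

```text
time: 5.92
eef_pos: [0.5343, 0.2218, 0.173]
orientation: [3.141, -0.0, 1.312]
force: [0.1, 0.4, 4.5]
grip_width: 0.0001
gripper_force: 2.2
time: 6.18
eef_pos: [0.5343, 0.2219, 0.1726]
orientation: [3.141, -0.0, 1.312]
force: [-2.1, -1.4, 8.8]
grip_width: -0.0001
gripper_force: 4.6
```

The force has jumped past the spring's 5 N, so the button is at its stop. I'll hold for about two seconds.

```bash
python3 -m crank '[[[0,0,0.02],[0,0,0]],[[0,0,0.02],[0,0,0]],[[0,0,0.02],[0,0,0]],[[0,0,0.02],[0,0,0]],[[0,0,0.02],[0,0,0]],[[0,0,0.02],[0,0,0]],[[0,0,0.02],[0,0,0]],[[0,0,0.02],[0,0,0]]]'; python3 -m crank '[[[0,0,0],[0,0,0]],[[0,0,0],[0,0,0]],[[0,0,0],[0,0,0]],[[0,0,0],[0,0,0]],[[0,0,0],[0,0,0]],[[0,0,0],[0,0,0]],[[0,0,0],[0,0,0]]]'; python3 -m crank '[[[0,0,-0.3],[0,0,0]],[[0,0,-0.6],[0,0,0]],[[0,0,-1],[0,0,0]],[[0,0,-2],[0,0,0]],[[0,0,-4],[0,0,0]],[[0,0,-7],[0,0,0]],[[0,0,-11],[0,0,0]],[[0,0,-13],[0,0,0]],[[0,0,-13],[0,0,0]],[[0,0,-13],[0,0,0]]]'
python3 - <<'E'
from h import *; from bench import vision,env
s=env.read_state();im=vision.capture('wrist')[:,:,::-1];cv2.imwrite('pics/w4.png',im);print(s['force'],wproj(vision.get_calibration('wrist'),np.array([.535,.222,.105]),s))
E
```

```text
time: 7.18
eef_pos: [0.5343, 0.2219, 0.1725]
orientation: [3.141, -0.0, 1.312]
force: [-2.7, -0.3, 10.2]
grip_width: 0.0002
gripper_force: 5.2
time: 8.05
eef_pos: [0.5343, 0.2218, 0.1726]
orientation: [3.141, -0.0, 1.312]
force: [-1.8, -0.7, 10.5]
grip_width: 0.0003
gripper_force: 5.2
time: 9.3
eef_pos: [0.5337, 0.2214, 0.3009]
orientation: [-3.14, 0.001, 1.312]
force: [0.4, 1.1, -0.3]
grip_width: -0.0002
gripper_force: 0.0
[ 0.43972231  1.05552813 -0.25840544] [322.12216326 232.9506258 ]
```

View pics/w4.png

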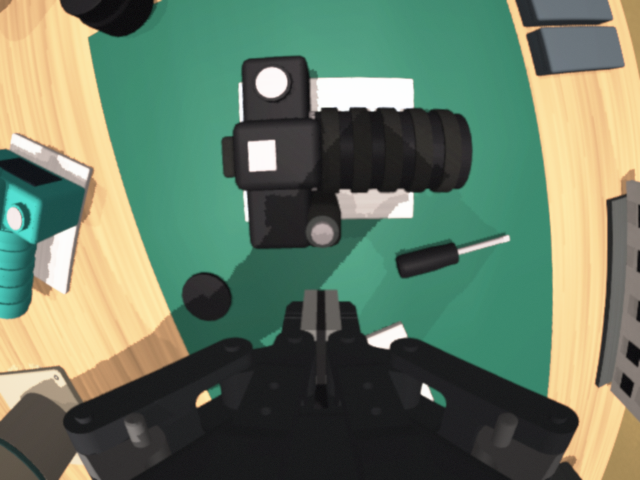

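The camera stands where it was: its button is at (322,232), against a prediction of (322,233). The button is up and the hand is clear.

```bash
python3 -c "
from bench import env; print(env.sign_off())"
```

```text
the job is handed in; nothing more can be done
None
```

I pressed the long-lens camera's shutter release to its stop (about 10 N), held it there for about two seconds and let it up; the hand is clear, the last wrist picture shows that camera where it was, and the job is handed in.

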